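# Work the wedge out from under a weighted press board

### The arm

A 6-joint arm with a two-finger parallel gripper is mounted at the origin on a cart in front of the work surface, level with it; the furniture and walls round the work are solid. World frame = base frame: x ahead of the robot, y to its left, z up, the work surface at z = 0. Lengths are in m, angles in rad, forces in N, time in s.
With the tool pointing down it reaches from about 0.35 to 0.975 m from the base axis. Payload 4.9 kg.
Tool frame: the origin (TCP) lies midway between the tips of the shut fingers; the grasp point (between the pads) lies behind it (manip.grasp_offset is the y of the grasp point in the tool frame, in m); y points along the fingers, z is the direction in which the jaws open and shut, and the axes are right-handed (so a half turn about y gives the same grasp; the last joint's range is limited). The gripper opens to 85 mm and grips with 20 to 120 N. Pads are 22 mm wide; open, the fingers measure 114 mm over their backs; the gripper's body (76 mm by 85 mm) begins 54 mm behind the grasp point. The pads swing forward as they close: fully open they stand 13 mm farther back than shut.
Start: joints at [-1.321, 0.053, 1.613, -0, 1.476, -0.119], TCP at [0.225, -0.583, 0.231] pointing down, gripper open.
Joint ranges: [-3.01, 3.01], [-1.01, 2.22], [0.06, 2.58], [-1.02, 4.17], [0.09, 2.62], [-3.14, 3.14]. Speed limits (rad/s): [2.57, 2.57, 3.14, 3.14, 3.14, 3.14].

### API

Orientations are given as a unit quaternion [w, x, y, z].
In Python, from plant import manip gives the robot as it stands. The module is installed in compiled form; this text tells all that it offers.
- The arm moves only by the shell command python3 -m jog 'ROWS'. ROWS is a JSON object of lists of equal length, an entry for each row: "offset": the shift along the world's x, y, z in units of 50 mm (1.0 is 50 mm), a list of three; "angular": the turn, a rotation vector about the world's x, y, z in units of 6 degrees (1.0 is 6 degrees), a list of three; "jaw": the finger opening in mm, from 0 to 85.4. In form: {"offset": [[tx, ty, tz], ...], "angular": [[ax, ay, az], ...], "jaw": [jaw, ...]}. A call has 1 to 12 rows; each row shifts and turns the commanded pose from where the row before left it; what a row does not reach is not made up. A row lasts 1/10 s, in which the tool goes at most 50 mm and 8.59 degrees, less where a joint would pass 70% of its speed; a pose out of reach is approached as far as the arm can. A call is refused whole if a number of a shift passes 1 or a number of a turn 1, either way. A call with a gripper value outside its range is refused whole. The fingers move at their own pace and stop on an object; the grip force is fixed at half the most. Time passes only in rows, so rows that do not move let the fingers close. It gives the time, the measured TCP pose, the force and the opening at its end, in the units of the state.
- manip.state(): the state, without advancing time (a new reading comes with each control period).
- manip.grab_frame(name): name is "scene" or "top" or "wrist"; returns the picture (420x560x3 uint8, blue, green, red); there is no depth.
- manip.camera_model(name): a dict with "fx", "fy", "cx", "cy" (pixels), "rvec" (rotation vector, rad) and "tvec" (3), from world to camera coordinates, as OpenCV has them; the wrist camera has in their place "mount" (4x4, takes a point from camera to tool coordinates, whose origin is the TCP and whose axes are the tool frame's). Camera axes: x right, y down, z forward; pixel columns grow to the right and rows downward; lengths in m; the calibration is good to about 2 mm. A picture is of the moment at which its call begins: read the wrist's pose just before it. camera_model takes no time and is no camera call.
- manip.job_done(): hands the job in, once; it reports no verdict.
The state is a dict: "time": time; "joint_pos": joint angles; "joint_vel": joint speeds; "joint_efforts": joint torques, N m; "tool_pos": TCP position; "tool_rot": TCP orientation; "contact_force": force on the tool from outside, world axes, zero at the start; "ft_torque": the same for the moment, N m; "gripper_width": opening from 0.0 (shut) to 1.0 (fully open).
Only numpy, scipy, OpenCV 4.12 (cv2) and the standard library are available. Lean on these libraries where they do the work, as an engineer would, in place of code of your own. Each camera call takes 0.05 s, during which the arm holds its last target.

### The job

The hinged, steel-weighted board of the little glue press on the bench is propped up by a wooden wedge. Take the wedge by its thick end and work it straight back out in small tugs of about 15 mm, resting at least half a second after each so the board settles, until the board lies down on the two glued strips and the wedge is completely clear of it. Leave the wedge lying flat on the bench just in front of the press, still in line with the gap it came from; do not push or lift the board itself, and leave the tin beside the press where it is.

Things in the scene. Friction and masses are not known exactly. Their poses are not given: they have to be found in the camera images.
- press: Fixed glue press, 186 mm wide, 154 mm deep: hinge rail at the back, left and right a flat glued strip (top 18 mm above the bench), between them a 84 mm wide gap where the wedge lies on the bare bench. Origin on the bench under the middle of the board's front edge; x points back from there to the hinge, y to the left (seen from the front), z up. The wedge comes out along -x.
- board (a joint): Hinge angle (rad) of the press board: wood, 186 mm wide, 130 mm deep, 24 mm thick, with a steel weight plate and bolt heads on top (40 mm in all), about 1.6 to 2.2 kg, hinged at its back edge 18 mm above the bench. 0: flat on the strips; about 0.11 to 0.15 at the start. It sinks as the wedge comes out and is down once less than 30 mm of wedge is under it.
- board_front (a point): Middle of the board's lower front edge; 18 mm above the bench when down, about 33 to 36 mm when propped.
- wedge: Loose pale wooden wedge, 135 x 48 mm, 0.16 kg, flat on the bench. Origin in the middle of its underside, x towards the thin end (65 to 75 mm under the board at first), z up. The thick 50 mm at its -x end, in front of the press, are 40 mm high with upright sides; from there the top slopes down over 85 mm to 6 mm. Takes about 3 to 15 N to pull, runs free once the board is down.
- wedge_heel (a point): Good place to grip the wedge across its 48 mm width: in the middle of its thick end, 25 mm from the end face, 20 mm above the underside. Axes as the wedge's.
- wedge_tip (a point): Middle of the lower edge of the wedge's thin end, 67.5 mm along x from the wedge's origin.
- wax_tin: Round tin, 78 mm across and 34 mm high, standing beside the press about 145 mm to the right of its front edge's middle; origin in the middle of its underside. A bystander.

How it is judged:
On the way, in this order (a step that is already met when the one before it is completed fails the run):
1. the wedge has been tugged part of the way and rests, with 36 to 62 mm of it still under the board (x of wedge_tip in the frame of press between 0.036 and 0.062 m and linear speed of wedge below 0.012 m/s), for 0.25 s.
2. tugged further and resting again, with 5 to 34 mm of it still under the board (x of wedge_tip in the frame of press between 0.005 and 0.034 m and linear speed of wedge below 0.012 m/s), for 0.25 s.
At the end, for the whole second after the job is handed in: Board down on the strips (within 0.015 rad); wedge tip 3 to 150 mm in front of the board's front edge, within 30 mm sideways of its middle; wedge in line with the press (0.2 rad), flat on the bench (tilt under 0.12 rad, under 6 mm up) and at rest (x of wedge_tip in the frame of press between -0.15 and -0.003 m and y of wedge_tip in the frame of press between -0.03 and 0.03 m and value of joint board below 0.015 rad and angle between wedge's own z axis and vertical below 0.12 rad and height (world z) of wedge below 0.006 m and linear speed of wedge below 0.01 m/s and angle between the x axis of wedge and the x axis of press, either way round below 0.2 rad); the robot touches nothing.
It fails at once if the robot pushes on or lifts the board (over 4 N) (contact force between any of the fingers, the arm and board above 4 N).
It fails at once if the board is raised well above its start (value of joint board above 0.21 rad).
It fails at once if the tin is moved by more than 20 mm (distance of wax_tin from where it was at the start of the episode above 0.02 m).
It also fails if it takes over 45 s, if anything falls off the work surface, if the arm or the gripper's body presses on something with over 40 N, if the wrist force passes 120 N, or if a joint passes its speed limit or range.

## Working session

There is one attempt and no reset: what is moved stays moved. The work goes in short steps, Python scripts to look and compute and a shell command to move; the robot and the scene stay as the last step left them, time stands still between calls to the robot, and variables do not carry over. Pictures are saved under pics/ and viewed, and the job is handed in when it is done.

```bash
mkdir -p pics
python3 - <<'E'
from plant import manip
import cv2
s=manip.state();print(s['time'],s['tool_pos'],s['tool_rot'],s['gripper_width'],manip.grasp_offset)
for n in('scene','top'):
    cv2.imwrite(f'pics/{n}0.png',manip.grab_frame(n));print(n,manip.camera_model(n))
print(manip.camera_model('wrist'))
E
```

```text
0.0 [ 0.22516081 -0.5823774   0.23007964] [ 0.12961103 -0.12971072  0.69583084 -0.69440302] 0.995413119704978 -0.0187
scene {'fx': 535.9540990675818, 'fy': 535.9540990675818, 'cx': 273.6239234793821, 'cy': 217.00310693956604, 'rvec': array([ 0.89939245, -2.32335818,  1.26678493]), 'tvec': array([0.65120744, 0.07416841, 0.83374212])}
top {'fx': 405.9991274058881, 'fy': 405.9991274058881, 'cx': 280.63114323607084, 'cy': 208.49176979895557, 'rvec': array([ 2.21655584, -2.16058255,  0.07833724]), 'tvec': array([0.38204552, 0.53813311, 0.86548667])}
{'fx': 317.98210443806653, 'fy': 317.98210443806653, 'cx': 275.5606321285378, 'cy': 209.08328878972642, 'mount': array([[ 1.20098530e-03,  9.53291301e-01,  3.02050085e-01,
        -7.72100565e-02],
       [ 1.02970869e-03, -3.02051321e-01,  9.53291109e-01,
        -1.44099183e-01],
       [ 9.99998749e-01, -8.33865009e-04, -1.34437153e-03,
         5.26771992e-04],
       [ 0.00000000e+00,  0.00000000e+00,  0.00000000e+00,
         1.00000000e+00]])}
```

View pics/scene0.png

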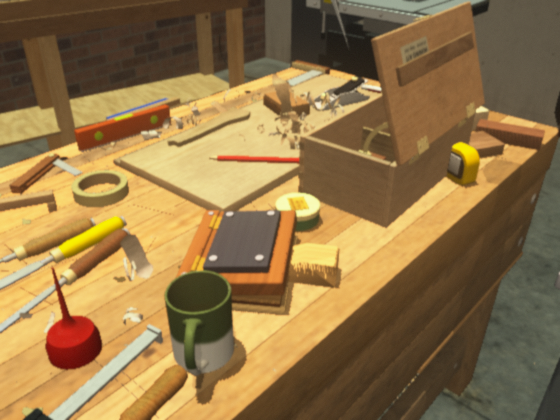

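View pics/top0.png

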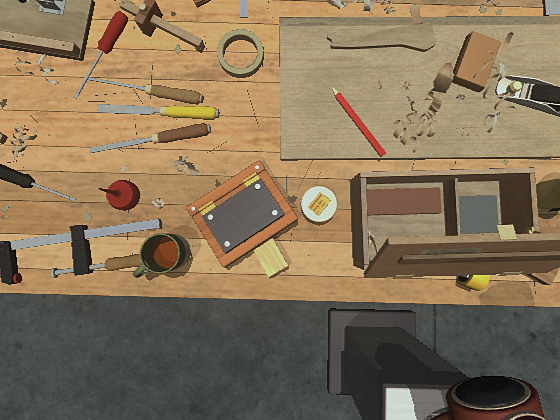

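The top view shows the press at about (243,213), with the pale wedge sticking out at (271,258) and the tin at (319,204). The mug is at (163,253), left of the press. I'll zoom in for corners.

```bash
cat > h.py <<'E'
import numpy as np,cv2
from plant import manip
def ray(n,uv,z):
    c=manip.camera_model(n);R,_=cv2.Rodrigues(c['rvec']);t=c['tvec']
    C=-R.T@t;d=R.T@np.array([(uv[0]-c['cx'])/c['fx'],(uv[1]-c['cy'])/c['fy'],1.])
    return C+d*(z-C[2])/d[2]
def proj(n,P):
    c=manip.camera_model(n);K=np.array([[c['fx'],0,c['cx']],[0,c['fy'],c['cy']],[0,0,1]])
    return cv2.projectPoints(np.float64(P).reshape(-1,1,3),c['rvec'],c['tvec'],K,None)[0][:,0]
E
python3 - <<'E'
from h import *
im=cv2.imread('pics/top0.png')
cv2.imwrite('pics/t0z.png',cv2.resize(im[150:290,180:345],None,fx=4.2,fy=4.2,interpolation=cv2.INTER_CUBIC))
im=cv2.imread('pics/scene0.png')
cv2.imwrite('pics/s0z.png',cv2.resize(im[180:325,160:350],None,fx=4,fy=4,interpolation=cv2.INTER_CUBIC))
E
```

```text
(no output)
```

View pics/t0z.png

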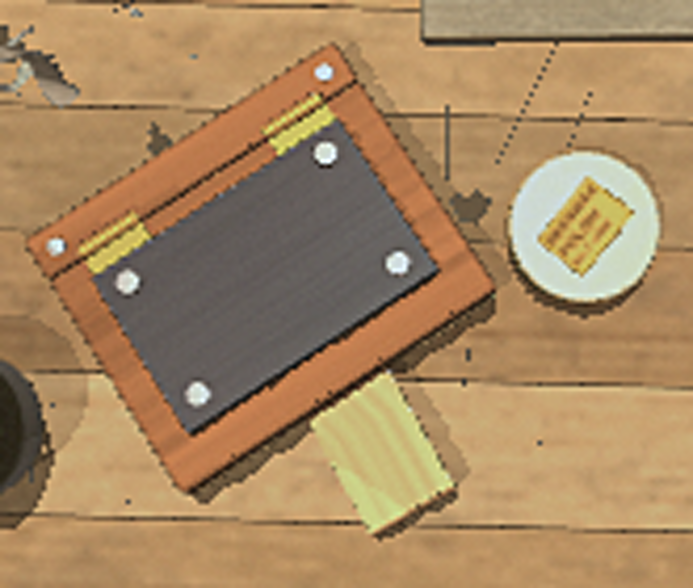

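View pics/s0z.png

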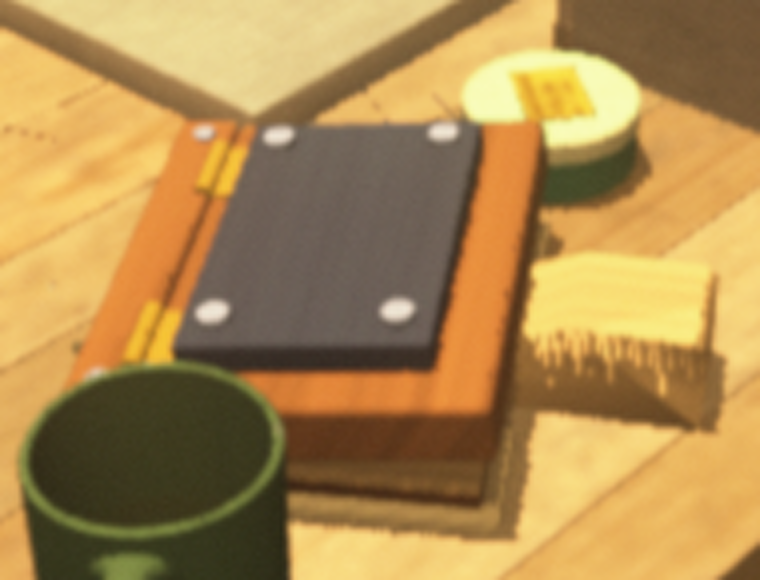

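The wedge's thick-end top corners in the zoomed top view are about (455,487) and (374,530). The board's top front corners are (493,285) and (185,490). I'll refine these with a colour mask.

Run:
```python
from h import *
im=cv2.imread('pics/top0.png')
hsv=cv2.cvtColor(im,cv2.COLOR_BGR2HSV)
print(hsv[258,270],hsv[270,245],hsv[230,215+75])
crop=lambda p:(p[0]/4.2+180-.38,p[1]/4.2+150-.38)
q=[crop(p) for p in[(455,487),(374,530),(310,420),(385,370)]]
w=[ray('top',p,.04) for p in q];print(np.round(w,4))
for a in range(4):print(np.linalg.norm(w[a]-w[(a+1)%4]))
b=[ray('top',crop(p),.058) for p in[(493,285),(185,490)]];print('board front',np.round(b,4),np.linalg.norm(b[0]-b[1]),np.mean(b,0))
r=[ray('top',crop(p),.045) for p in[(335,42),(28,238)]];print('rail back',np.round(r,4),np.linalg.norm(r[0]-r[1]))
d=b[1]-b[0];print('press yaw (y axis)',np.degrees(np.arctan2(-d[0],d[1])))
d=r[1]-r[0];print('press yaw rail',np.degrees(np.arctan2(-d[0],d[1])))
for i,j in((0,3),(1,2)):
  d=w[j]-w[i];print('wedge yaw',np.degrees(np.arctan2(d[1],d[0])))
d=w[1]-w[0];print('wedge yaw end',np.degrees(np.arctan2(-d[0],d[1])))
h,s,v=cv2.split(hsv)
m=((h>20)&(h<32)&(v>150)&(s>60)).astype(np.uint8)
m[:235]=0;m[280:]=0;m[:,:250]=0;m[:,295:]=0
n,l,st,ce=cv2.connectedComponentsWithStats(m);k=1+np.argmax(st[1:,4]);print(st[k])
c=max(cv2.findContours((l==k).astype(np.uint8),0,2)[0],key=cv2.contourArea)
rc=cv2.minAreaRect(c);bx=cv2.boxPoints(rc);print(rc)
W=[ray('top',p,.04) for p in bx];print(np.round(W,4))
print('tin',ray('top',crop((584,226)),.034))
```

```text
[ 26  98 202] [ 18 107 202] [ 16 123 185]
[[0.407  0.3773 0.04  ]
 [0.3847 0.4172 0.04  ]
 [0.4385 0.4507 0.04  ]
 [0.4644 0.4139 0.04  ]]
0.0456847656249279
0.0633796510678533
0.04507098561840634
0.06804438990987449
board front [[0.5076 0.3614 0.058 ]
 [0.4035 0.5097 0.058 ]] 0.18115915880677821 [0.45559263 0.43555524 0.058     ]
rail back [[0.6291 0.4435 0.045 ]
 [0.5259 0.5944 0.045 ]] 0.18282827037491478
press yaw (y axis) 35.07958766596635
press yaw rail 34.386629461557945
wedge yaw 32.47585953040067
wedge yaw 31.94486179324579
wedge yaw end 29.215666460062128
[254 239  34  35 635]
((269.75384521484375, 257.0692138671875), (31.13271713256836, 23.318527221679688), 60.2551155090332)
[[0.439  0.454  0.04  ]
 [0.4644 0.412  0.04  ]
 [0.4086 0.3781 0.04  ]
 [0.3835 0.4199 0.04  ]]
tin [0.53998131 0.31478305 0.034     ]
```

Run:
```python
from h import *
from scipy.spatial.transform import Rotation as Ro
s=manip.state();q=s['tool_rot'];R=Ro.from_quat([q[1],q[2],q[3],q[0]]).as_matrix();print(np.round(R,3))
for n in('scene','top'):
    c=manip.camera_model(n);r,_=cv2.Rodrigues(c['rvec']);print(n,-r.T@c['tvec'])
for p in((100,295),(280,300),(355,270),(360,175),(535,175),(560,300)):print(p,ray('top',p,0),ray('top',p,.15))
print('scene base corners',ray('scene',(388,213),0),ray('scene',(303,175),0))
# lid top edge: scene corner ray vs top
for z in(.1,.15,.2,.25,.3):print(z,ray('scene',(383,48),z),ray('scene',(472,8),z),ray('top',(366,275),z))
a=np.radians(33)
for sgn in(1,-1):
    zt=sgn*np.array([-np.sin(a),np.cos(a),0]);yt=np.array([0,0,-1.]);T=np.c_[np.cross(yt,zt),yt,zt]
    print(sgn,np.degrees(Ro.from_matrix(T@R.T).as_rotvec()))
```

```text
[[-0.933 -0.     0.36 ]
 [-0.36   0.002 -0.933]
 [-0.    -1.    -0.002]]
scene [0.03724438 0.92703277 0.51373253]
top [0.46836413 0.39825212 0.89813333]
(100, 295) [0.33016225 0.78469482 0.        ] [0.35324377 0.72015384 0.15      ]
(280, 300) [0.32909432 0.39191812 0.        ] [0.3523542  0.39297598 0.15      ]
(355, 270) [0.39819507 0.22888547 0.        ] [0.40991422 0.25717191 0.15      ]
(360, 175) [0.60881678 0.22045755 0.        ] [0.58535935 0.25015156 0.15      ]
(535, 175) [ 0.61904664 -0.17112329  0.        ] [ 0.59388069 -0.07603016  0.15      ]
(560, 300) [ 0.34424181 -0.22131807  0.        ] [ 0.36497186 -0.11784175  0.15      ]
scene base corners [0.43094344 0.18980122 0.        ] [0.63469174 0.1822217  0.        ]
0.1 [ 0.82912114 -0.39674075  0.1       ] [ 0.87685908 -1.059527    0.1       ] [0.39686937 0.2261487  0.1       ]
0.15 [ 0.73342202 -0.23676137  0.15      ] [ 0.77539079 -0.81944922  0.15      ] [0.40134824 0.23693032 0.15      ]
0.2 [ 0.63772291 -0.07678198  0.2       ] [ 0.67392249 -0.57937144  0.2       ] [0.40582711 0.24771194 0.2       ]
0.25 [0.54202379 0.0831974  0.25      ] [ 0.57245419 -0.33929366  0.25      ] [0.41030599 0.25849356 0.25      ]
0.3 [0.44632467 0.24317679 0.3       ] [ 0.4709859  -0.09921588  0.3       ] [0.41478486 0.26927518 0.3       ]
1 [-5.09436302e-02  1.45826999e-01 -1.68128303e+02]
-1 [-0.09903574 -0.03459744 11.87162808]
```

The bench's front edge is at x≈0.33, and the toolbox lid reaches z≈0.3 at x≈0.43. I'll rise first, then swing over it.

```bash
python3 -m jog '{"offset":[[0,0,1],[0,0,1],[0,0,1],[0,0,1],[0.35,0.8,0.4],[0.4,0.9,0],[0.4,0.9,0],[0.4,0.9,0],[0.4,0.9,0],[0.4,0.9,0],[0.4,0.9,0],[0.4,0.9,0]],"angular":[[0,0,0],[0,0,0],[0,0,0],[0,0,0],[0,0,0.2],[0,0,0.2],[0,0,0.2],[0,0,0.2],[0,0,0.2],[0,0,0.2],[0,0,0.2],[0,0,0.2]],"jaw":[85,85,85,85,85,85,85,85,85,85,85,85]}'
```

```text
time: 1.3
tool_pos: [0.383, -0.226, 0.4509]
tool_rot: [0.187, -0.187, 0.682, -0.682]
contact_force: [0.6, 0.2, -0.2]
gripper_width: 0.994
```

```bash
python3 -m jog '{"offset":[[0.4,0.9,0],[0.3,0.95,0],[0,0.97,0],[0,0.97,0],[0,0.97,0],[0,0.97,0],[0,0.97,0],[0,0.97,0],[0,0.97,0],[0,0.97,0],[0,0.97,0],[0,0.97,0]],"angular":[[0,0,0.1],[0,0,0],[0,0,0],[0,0,0],[0,0,0],[0,0,0],[0,0,0],[0,0,0],[0,0,0],[0,0,0],[0,0,0],[0,0,0]],"jaw":[85,85,85,85,85,85,85,85,85,85,85,85]}'
```

```text
time: 2.5
tool_pos: [0.4172, 0.3516, 0.4508]
tool_rot: [-0.191, 0.191, -0.681, 0.681]
contact_force: [1.3, 0.3, 0.8]
gripper_width: 0.996
```

```bash
python3 -m jog '{"offset":[[0,0.9,0],[-0.1,0.25,-0.9],[0,0,-0.9],[0,0,-0.9],[0,0,-0.9],[0,0,-0.9],[0,0,-0.3],[0,0,0]],"angular":[[0,0,0],[0,0,0],[0,0,0],[0,0,0],[0,0,0],[0,0,0],[0,0,0],[0,0,0]],"jaw":[85,85,85,85,85,85,85,85]}'
python3 - <<'E'
from h import *
from scipy.spatial.transform import Rotation as Ro
s=manip.state();q=s['tool_rot'];R=Ro.from_quat([q[1],q[2],q[3],q[0]]).as_matrix();print(s['tool_pos'],np.round(R,3))
im=manip.grab_frame('wrist');cv2.imwrite('pics/w1.png',im)
np.savez('w1.npz',R=R,p=s['tool_pos'])
cv2.imwrite('pics/sc1.png',manip.grab_frame('scene'))
E
```

```text
time: 3.3
tool_pos: [0.4114, 0.4059, 0.208]
tool_rot: [-0.189, 0.193, -0.68, 0.682]
contact_force: [0.0, 0.3, 0.5]
gripper_width: 0.995
[0.41135096 0.40592493 0.20804716] [[-0.854 -0.005  0.52 ]
 [-0.52  -0.004 -0.854]
 [ 0.006 -1.     0.001]]
```

View pics/w1.png

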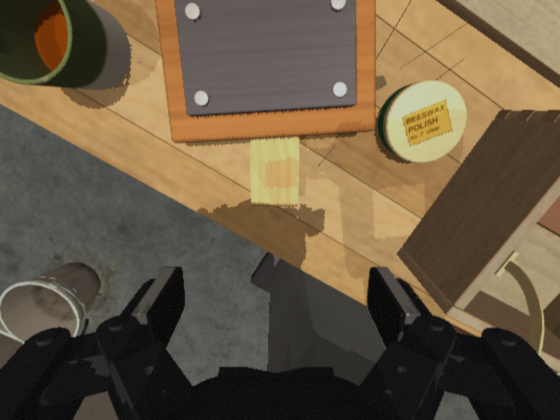

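View pics/sc1.png

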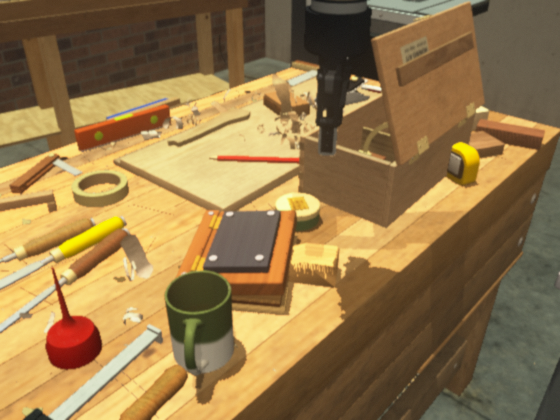

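The wrist view shows the wedge's top at about (250–300, 137–206) below the board's front edge, which runs from (172,143) to (375,128). I'll convert those pixels to positions.

```bash
cat >> h.py <<'E'
def wray(uv,z,R,p):
    c=manip.camera_model('wrist');M=c['mount']
    C=R@M[:3,3]+p;d=R@M[:3,:3]@np.array([(uv[0]-c['cx'])/c['fx'],(uv[1]-c['cy'])/c['fy'],1.])
    return C+d*(z-C[2])/d[2]
E
python3 - <<'E'
from h import *
d=np.load('w1.npz');R,p=d['R'],d['p']
im=cv2.imread('pics/w1.png')
cv2.imwrite('pics/w1z.png',cv2.resize(im[80:230,160:390],None,fx=3.4,fy=3.4,interpolation=cv2.INTER_CUBIC))
hsv=cv2.cvtColor(im,cv2.COLOR_BGR2HSV);h,s,v=cv2.split(hsv);print(hsv[150,275],hsv[200,275],hsv[175,280],hsv[180,230])
E
```

```text
[ 26 101 201] [ 23 112 202] [ 19 125 202] [ 17 131 165]
```

View pics/w1z.png

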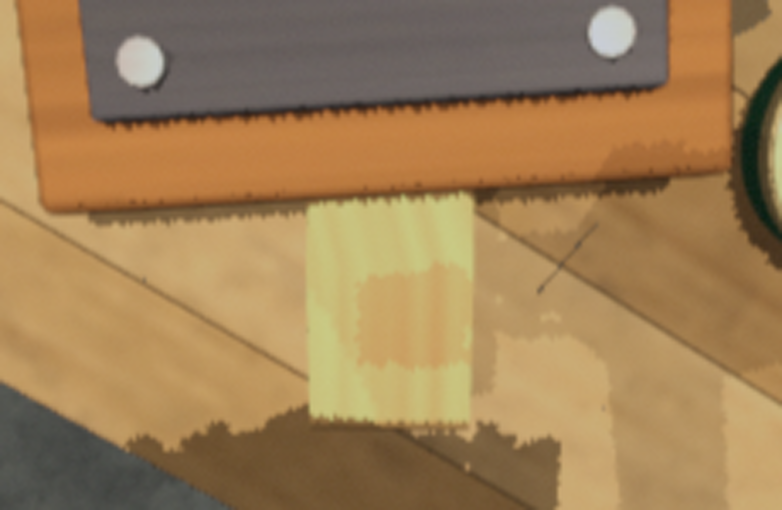

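Run:
```python
from h import *
d=np.load('w1.npz');R,p=d['R'],d['p']
cr=lambda q:(q[0]/3.4+160-.35,q[1]/3.4+80-.35)
W=[wray(cr(q),.04,R,p) for q in[(310,416),(470,423),(473,205),(308,205)]];print(np.round(W,4))
for i,j in((0,3),(1,2)):
  e=W[j]-W[i];print('wedge yaw',np.degrees(np.arctan2(e[1],e[0])),np.linalg.norm(e))
print('width',np.linalg.norm(W[0]-W[1]))
E_=(W[0]+W[1])/2
B=[wray(cr(q),.058,R,p) for q in[(45,211),(733,173)]];print(np.round(B,4),np.linalg.norm(B[0]-B[1]))
e=B[0]-B[1];yw=np.arctan2(-e[0],e[1]);print('press yaw',np.degrees(yw))
x=np.array([np.cos(yw),np.sin(yw),0]);O=(B[0]+B[1])/2-.004*x;O[2]=0
wy=np.radians(31.6);wx=np.array([np.cos(wy),np.sin(wy),0])
tip=E_+.135*wx
print('end',E_,'O',O,'tip press',(tip-O)@x,(tip-O)@np.array([-x[1],x[0],0]))
print('grip20',E_+.02*wx, 'grip25',E_+.025*wx,'tool yaw',np.degrees(np.arctan2(-R[1,0],-R[0,0])))
```

```text
[[0.3853 0.4195 0.04  ]
 [0.4084 0.3771 0.04  ]
 [0.4633 0.4111 0.04  ]
 [0.4391 0.451  0.04  ]]
wedge yaw 30.40747702921642 0.06233632950689307
wedge yaw 31.743705472210973 0.06453101648887194
width 0.04822882723427366
[[0.4035 0.51   0.058 ]
 [0.5069 0.3588 0.058 ]] 0.1831256456686921
press yaw 34.35358597075385
end [0.39688633 0.39831225 0.04      ] O [0.45188061 0.4321828  0.        ] tip press 0.07032935966484286 -0.0034148404781538036
grip20 [0.41392087 0.40879197 0.04      ] grip25 [0.41817951 0.4114119  0.04      ] tool yaw 31.32829695655447
```

```bash
python3 -m jog '{"offset":[[0.04,0.04,-0.9],[0,0,-0.9],[0,0,-0.9],[0,0,-0.3],[0,0,0],[0,0,0]],"angular":[[0,0,0],[0,0,0],[0,0,0],[0,0,0],[0,0,0],[0,0,0]],"jaw":[85,85,85,85,85,85]}'
python3 -c "
from plant import manip
print(manip.state()['tool_pos'])"
```

```text
time: 4.0
tool_pos: [0.4169, 0.4106, 0.0648]
tool_rot: [0.193, -0.189, 0.682, -0.68]
contact_force: [-0.4, -0.3, 0.5]
gripper_width: 0.996
[0.41685954 0.41061571 0.06476489]
```

```bash
python3 -m jog '{"offset":[[0,0,-0.6],[0,0,-0.5],[0,0,0],[0,0,0]],"angular":[[0,0,0],[0,0,0],[0,0,0],[0,0,0]],"jaw":[85,85,85,85]}'
python3 - <<'E'
from h import *
s=manip.state();print(s['tool_pos'],s['contact_force'])
cv2.imwrite('pics/w2.png',manip.grab_frame('wrist'))
E
```

```text
time: 4.4
tool_pos: [0.4164, 0.4103, 0.0091]
tool_rot: [0.192, -0.19, 0.681, -0.68]
contact_force: [0.1, -0.4, 0.2]
gripper_width: 0.993
[0.41640131 0.41029832 0.00905813] [ 0.14997358 -0.42037328  0.15623349]
```

View pics/w2.png

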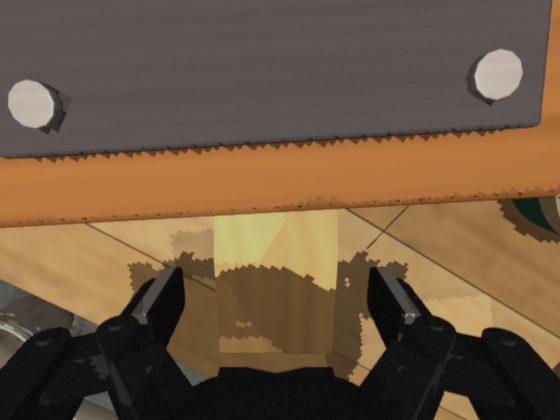

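The wedge (columns 215–338) is centred between the fingers (184–368), so I'll lower slightly and close.

```bash
python3 -m jog '{"offset":[[0,0,-0.08],[0,0,0],[0,0,0],[0,0,0],[0,0,0],[0,0,0],[0,0,0],[0,0,0],[0,0,0]],"angular":[[0,0,0],[0,0,0],[0,0,0],[0,0,0],[0,0,0],[0,0,0],[0,0,0],[0,0,0],[0,0,0]],"jaw":[85,30,30,30,30,30,30,30,30]}'
python3 - <<'E'
from h import *
s=manip.state();print(s['tool_pos'],s['contact_force'],s['gripper_width']*85.4)
cv2.imwrite('pics/w3.png',manip.grab_frame('wrist'))
E
```

```text
time: 5.35
tool_pos: [0.4149, 0.4093, 0.003]
tool_rot: [0.191, -0.191, 0.681, -0.681]
contact_force: [-1.2, -1.1, 5.4]
gripper_width: 0.551
[0.41494228 0.4092651  0.00298627] [-1.15390931 -1.10867059  5.41594178] 47.01803609415057
```

View pics/w3.png

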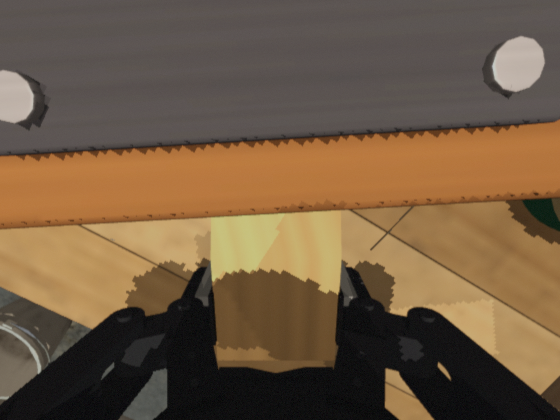

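The wedge is gripped at 47 mm. Now the first tug of 15 mm, followed by a rest.

```bash
python3 -m jog '{"offset":[[-0.085,-0.055,0],[-0.085,-0.055,0],[-0.085,-0.055,0],[0,0,0],[0,0,0],[0,0,0],[0,0,0],[0,0,0],[0,0,0],[0,0,0],[0,0,0]],"angular":[[0,0,0],[0,0,0],[0,0,0],[0,0,0],[0,0,0],[0,0,0],[0,0,0],[0,0,0],[0,0,0],[0,0,0],[0,0,0]],"jaw":[30,30,30,30,30,30,30,30,30,30,30]}'
python3 - <<'E'
from h import *
s=manip.state();print(s['tool_pos'],s['contact_force'],s['gripper_width']*85.4)
cv2.imwrite('pics/w4.png',manip.grab_frame('wrist'))
E
```

```text
time: 6.5
tool_pos: [0.4029, 0.4012, 0.003]
tool_rot: [0.192, -0.19, 0.681, -0.681]
contact_force: [3.4, 0.6, 5.0]
gripper_width: 0.557
[0.40289065 0.40115623 0.00300226] [3.35616506 0.56239515 4.95542919] 47.58437558873655
```

View pics/w4.png

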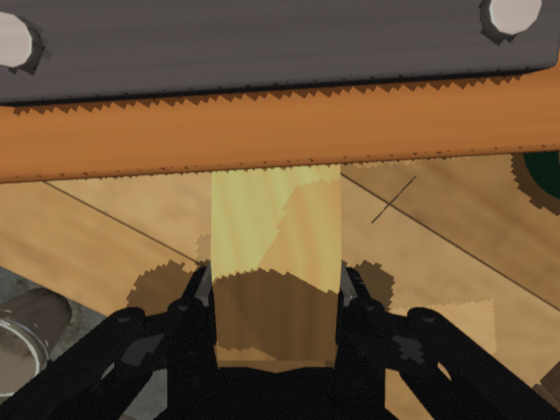

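The wedge end stayed at row 360 between the fingers and the board edge moved away, so there was no slip. The tip is now about 55 mm in. Second tug.

```bash
python3 -m jog '{"offset":[[-0.085,-0.055,0],[-0.085,-0.055,0],[-0.085,-0.055,0],[0,0,0],[0,0,0],[0,0,0],[0,0,0],[0,0,0],[0,0,0],[0,0,0],[0,0,0]],"angular":[[0,0,0],[0,0,0],[0,0,0],[0,0,0],[0,0,0],[0,0,0],[0,0,0],[0,0,0],[0,0,0],[0,0,0],[0,0,0]],"jaw":[30,30,30,30,30,30,30,30,30,30,30]}'
```

```text
time: 7.65
tool_pos: [0.3898, 0.393, 0.003]
tool_rot: [0.191, -0.191, 0.681, -0.681]
contact_force: [2.0, 0.2, 7.0]
gripper_width: 0.559
```

```bash
python3 -m jog '{"offset":[[-0.085,-0.055,0],[-0.085,-0.055,0],[-0.085,-0.055,0],[0,0,0],[0,0,0],[0,0,0],[0,0,0],[0,0,0],[0,0,0],[0,0,0],[0,0,0]],"angular":[[0,0,0],[0,0,0],[0,0,0],[0,0,0],[0,0,0],[0,0,0],[0,0,0],[0,0,0],[0,0,0],[0,0,0],[0,0,0]],"jaw":[30,30,30,30,30,30,30,30,30,30,30]}'
python3 - <<'E'
from h import *
s=manip.state();print(s['tool_pos'],s['contact_force'],s['gripper_width']*85.4)
cv2.imwrite('pics/w5.png',manip.grab_frame('wrist'))
cv2.imwrite('pics/sc5.png',manip.grab_frame('scene')[150:350,120:400].repeat(2,0).repeat(2,1))
E
```

```text
time: 8.75
tool_pos: [0.3767, 0.3847, 0.003]
tool_rot: [0.191, -0.191, 0.681, -0.681]
contact_force: [1.7, 1.3, 6.5]
gripper_width: 0.557
[0.37674149 0.38466043 0.00297699] [1.71006241 1.30101697 6.51784649] 47.52746444208204
```

View pics/w5.png

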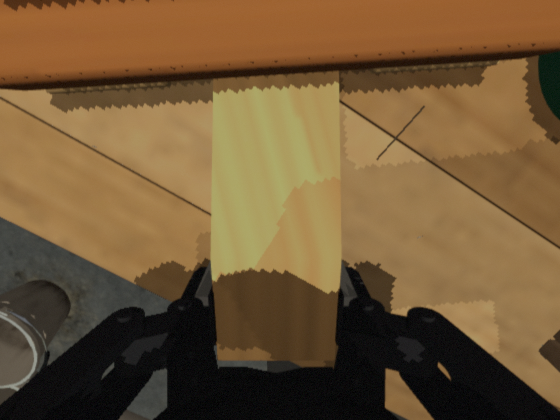

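View pics/sc5.png

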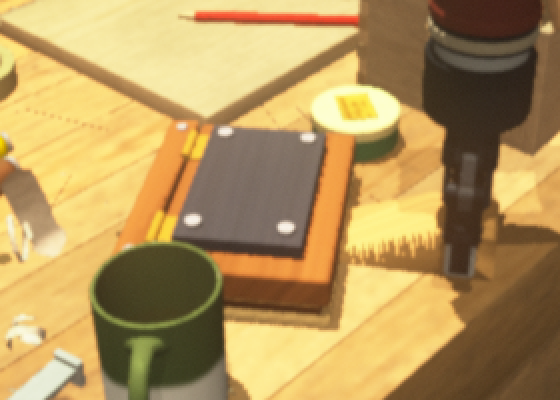

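After three tugs (45 mm) the tip is about 25 mm in and the board looks down in the scene view. Continuing.

```bash
python3 -m jog '{"offset":[[-0.085,-0.055,0],[-0.085,-0.055,0],[-0.085,-0.055,0],[0,0,0],[0,0,0],[0,0,0],[0,0,0],[0,0,0],[0,0,0],[0,0,0],[0,0,0]],"angular":[[0,0,0],[0,0,0],[0,0,0],[0,0,0],[0,0,0],[0,0,0],[0,0,0],[0,0,0],[0,0,0],[0,0,0],[0,0,0]],"jaw":[30,30,30,30,30,30,30,30,30,30,30]}'
```

```text
time: 9.95
tool_pos: [0.3636, 0.3761, 0.003]
tool_rot: [0.191, -0.191, 0.681, -0.681]
contact_force: [0.9, 0.7, 9.4]
gripper_width: 0.554
```

```bash
python3 -m jog '{"offset":[[-0.085,-0.055,0],[-0.085,-0.055,0],[-0.085,-0.055,0],[0,0,0],[0,0,0],[0,0,0],[0,0,0],[0,0,0],[0,0,0],[0,0,0],[0,0,0]],"angular":[[0,0,0],[0,0,0],[0,0,0],[0,0,0],[0,0,0],[0,0,0],[0,0,0],[0,0,0],[0,0,0],[0,0,0],[0,0,0]],"jaw":[30,30,30,30,30,30,30,30,30,30,30]}'
python3 - <<'E'
from h import *
s=manip.state();print(s['tool_pos'],s['contact_force'],s['gripper_width']*85.4)
cv2.imwrite('pics/w6.png',manip.grab_frame('wrist'))
E
```

```text
time: 11.05
tool_pos: [0.351, 0.3679, 0.003]
tool_rot: [0.191, -0.191, 0.681, -0.681]
contact_force: [1.4, 0.4, 8.9]
gripper_width: 0.556
[0.35098081 0.36791604 0.00298634] [1.40928442 0.41388336 8.94677207] 47.51336511027473
```

View pics/w6.png

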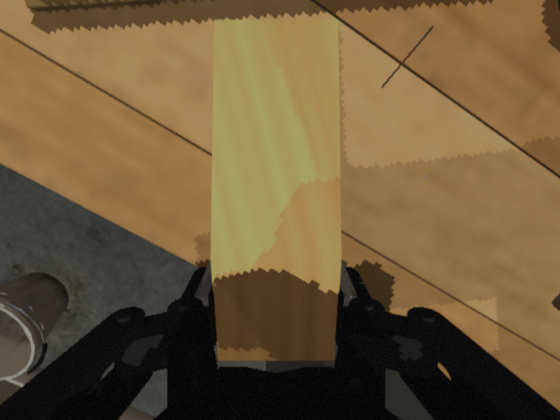

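The tip should now be about 6 mm clear. I'll do one short final tug for margin, then check from above while still holding.

```bash
python3 -m jog '{"offset":[[-0.075,-0.05,0],[-0.075,-0.05,0],[0,0,0],[0,0,0],[0,0,0],[0,0,0],[0,0,0],[0,0,0],[0,0,0]],"angular":[[0,0,0],[0,0,0],[0,0,0],[0,0,0],[0,0,0],[0,0,0],[0,0,0],[0,0,0],[0,0,0]],"jaw":[30,30,30,30,30,30,30,30,30]}'
python3 - <<'E'
from h import *
s=manip.state();print(s['tool_pos'],s['contact_force'],s['gripper_width']*85.4)
im=manip.grab_frame('top');cv2.imwrite('pics/t7.png',im)
cv2.imwrite('pics/t7z.png',cv2.resize(im[150:320,180:345],None,fx=3.5,fy=3.5,interpolation=cv2.INTER_CUBIC))
E
```

```text
time: 12.0
tool_pos: [0.3436, 0.363, 0.003]
tool_rot: [0.191, -0.191, 0.681, -0.681]
contact_force: [2.7, 1.2, 8.8]
gripper_width: 0.554
[0.34359116 0.36298084 0.00297253] [2.71036058 1.16475977 8.80362663] 47.34960360665748
```

View pics/t7z.png

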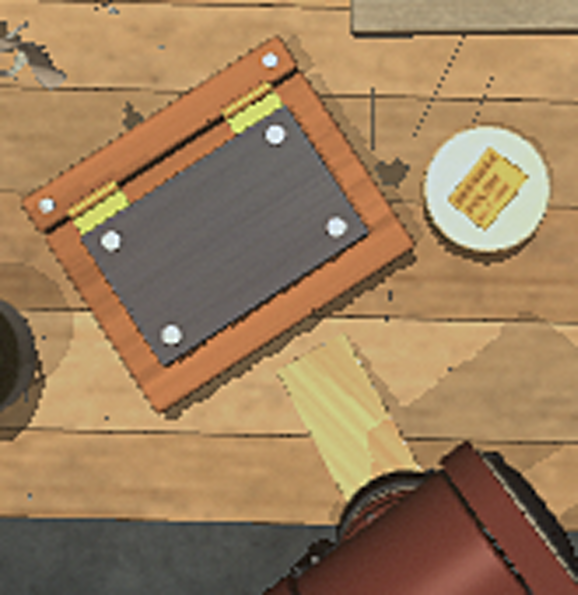

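Run:
```python
from h import *
cr=lambda p:(p[0]/3.5+180-.36,p[1]/3.5+150-.36)
T=[ray('top',cr(p),.006) for p in[(347,335),(278,374)]]
B=[ray('top',cr(p),.042) for p in[(414,246),(161,411)]]
e=B[1]-B[0];yw=np.arctan2(-e[0],e[1]);x=np.array([np.cos(yw),np.sin(yw),0]);y=np.array([-x[1],x[0],0])
O=(B[0]+B[1])/2;t=(T[0]+T[1])/2
print(np.degrees(yw),np.linalg.norm(e),O,t,(t-O)@x,(t-O)@y)
print([((q-O)@x) for q in T])
```

```text
34.53042154515208 0.1808217437483446 [0.45203012 0.43314226 0.042     ] [0.43534105 0.41885019 0.006     ] -0.021850251378601148 -0.0023140758228432454
[np.float64(-0.02344140455018124), np.float64(-0.02025909820702101)]
```

The top view puts the tip 15–22 mm clear and 2 mm off centre. Now release and retract upward.

```bash
python3 -m jog '{"offset":[[0,0,0],[0,0,0],[0,0,0],[0,0,0],[0,0,0],[0,0,0],[0,0,0],[0,0,0],[0,0,0],[0,0,0]],"angular":[[0,0,0],[0,0,0],[0,0,0],[0,0,0],[0,0,0],[0,0,0],[0,0,0],[0,0,0],[0,0,0],[0,0,0]],"jaw":[55,65,75,85,85,85,85,85,85,85]}' && python3 -m jog '{"offset":[[0,0,0.2],[0,0,0.4],[0,0,0.8],[0,0,0.9],[0,0,0.9],[0,0,0.9],[0,0,0]],"angular":[[0,0,0],[0,0,0],[0,0,0],[0,0,0],[0,0,0],[0,0,0],[0,0,0]],"jaw":[85,85,85,85,85,85,85]}'
python3 - <<'E'
from h import *
from scipy.spatial.transform import Rotation as Ro
s=manip.state();q=s['tool_rot'];R=Ro.from_quat([q[1],q[2],q[3],q[0]]).as_matrix()
im=manip.grab_frame('wrist');cv2.imwrite('pics/w8.png',im)
np.savez('w8.npz',R=R,p=s['tool_pos']);print(s['tool_pos'],s['contact_force'])
cv2.imwrite('pics/sc8.png',manip.grab_frame('scene')[150:350,120:400].repeat(2,0).repeat(2,1))
E
```

```text
time: 13.05
tool_pos: [0.3436, 0.3628, 0.0023]
tool_rot: [0.191, -0.191, 0.681, -0.681]
contact_force: [0.2, 0.3, 0.5]
gripper_width: 0.989
time: 13.75
tool_pos: [0.3468, 0.3654, 0.2168]
tool_rot: [0.196, -0.186, 0.683, -0.679]
contact_force: [0.8, 0.5, 1.0]
gripper_width: 0.994
[0.3468152  0.36543415 0.21683568] [0.78497076 0.4597115  0.97373152]
```

View pics/w8.png

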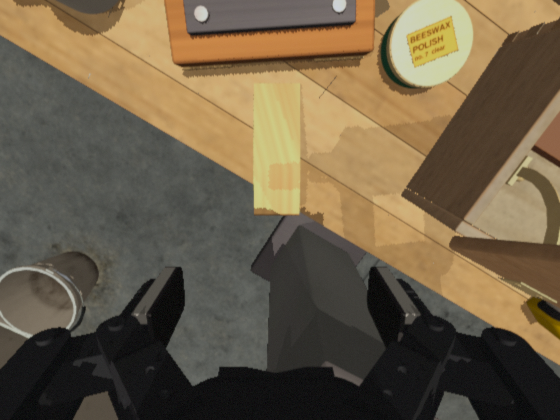

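View pics/sc8.png

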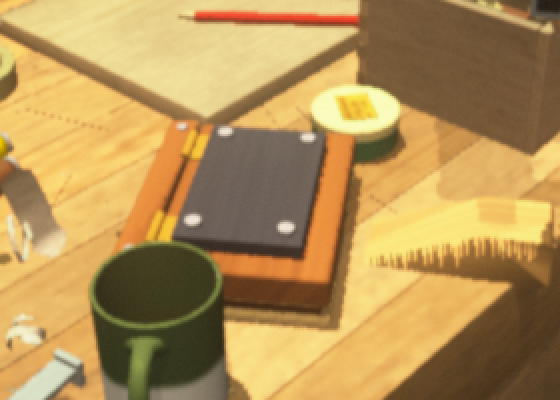

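Run:
```python
from h import *
d=np.load('w8.npz');R,p=d['R'],d['p']
T=[wray(q,.006,R,p) for q in[(254,83),(300,83)]];H=[wray(q,.04,R,p) for q in[(255,209),(299,209)]]
B=[wray(q,.042,R,p) for q in[(174,64),(372,52)]]
e=B[0]-B[1];yw=np.arctan2(-e[0],e[1]);x=np.array([np.cos(yw),np.sin(yw),0]);y=np.array([-x[1],x[0],0])
O=(B[0]+B[1])/2;t=sum(T)/2;h=sum(H)/2;w=t-h
print('tip press',(t-O)@x,(t-O)@y,'press yaw',np.degrees(yw),'wedge yaw',np.degrees(np.arctan2(w[1],w[0])),'heel',H,'len',np.linalg.norm(w[:2]))
print('board front len if down',np.linalg.norm(e))
# top view: board front edge height check & tin
im=manip.grab_frame('top');cv2.imwrite('pics/t9.png',im)
a=cv2.imread('pics/top0.png')
def tin(i):
    hs=cv2.cvtColor(i,cv2.COLOR_BGR2HSV);m=((hs[...,1]<60)&(hs[...,2]>150)).astype(np.uint8);m[:180]=0;m[235:]=0;m[:,:300]=0;m[:,340:]=0
    c=max(cv2.findContours(m,0,2)[0],key=cv2.contourArea);return cv2.minEnclosingCircle(c)
print(tin(a),tin(im),manip.state()['time'])
manip.job_done()
```

```text
tip press -0.018525432113445654 -0.0032667495318992133 press yaw 34.41393207391383 wedge yaw 31.31921706576473 heel [array([0.31695408, 0.37301489, 0.04      ]), array([0.34113645, 0.33326738, 0.04      ])] len 0.127255495759395
board front len if down 0.1824570369939742
((318.6059265136719, 203.45826721191406), 17.7346248626709) ((318.6059265136719, 203.45826721191406), 17.7346248626709) 13.9
the job is handed in; nothing more can be done
```

I worked the wedge out by its thick end in five tugs of about 15 mm and one of about 9 mm, resting 0.7–0.8 s after each. I then let go, lifted the gripper clear and handed the job in at 13.9 s. No verdict was reported.

**Checks before handing in:**
- **Tug rests:** I worked these out from tool travel rather than measuring them separately. The wedge rested with its tip about 55, 40, 25 and 10 mm under the board, which fits both required steps. It did not slip in the fingers.
- **Wedge position:** the last wrist picture puts the tip about 18.5 mm in front of the board's front edge and 3 mm off its middle. The wedge is about 3° (0.05 rad) out of line with the press.
- **Flatness:** I judged this only by eye, and the wedge looks flat.
- **Board:** it lies down on the strips in the top and scene views. I did not measure the hinge angle itself.
- **Tin:** it is in exactly the same place in the first and last top pictures.
- **Robot:** clear of everything, gripper open, with about 1 N at the wrist.

**Disagreements and limits:**
- Tool travel put the tip about 15 mm clear, against 18.5 mm from the wrist picture and 22 mm from the top picture.
- That wrist picture made the wedge about 8 mm short (127 mm instead of 135 mm).
- One corner of the thick end hangs slightly over the bench's front edge, because the bench is shallow there. Most of the wedge is on the bench and it looked stable.
- While gripping, the wrist read 5 to 9 N upward, probably the fingertips brushing the bench.

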